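# Return the edge paints to the storage rack in order of use

### The job

The four edge-paint bottles stand in the coloured cells of the bench tray in their order of use, the first one next to the tray's red end block. Move them all to the wooden storage rack, one upright in each cell and in the same order counted from the red end: the bottle nearest the tray's red end goes into the rack cell next to the rack's red end block, and so on. Do not tip a bottle over, leave the tape roll and the marker pen where they lie, and let go of everything at the end.

Things in the scene. Friction and masses are not known exactly. Their poses are not given: they have to be found in the camera images.
- bottle_white: Loose white paint bottle with a white cap: round body 34 mm in diameter and 72 mm tall, a short neck, then a cap 22 mm in diameter whose top is 100 mm above the underside; about 0.12 kg. Origin: centre of its underside; z up along its axis; its yaw means nothing. It starts upright in the white cell of the bench tray.
- bottle_blue: Loose blue paint bottle with a blue cap: round body 34 mm in diameter and 72 mm tall, a short neck, then a cap 22 mm in diameter whose top is 100 mm above the underside; about 0.12 kg. Origin: centre of its underside; z up along its axis; its yaw means nothing. It starts upright in the blue cell of the bench tray.
- bottle_green: Loose green paint bottle with a green cap: round body 34 mm in diameter and 72 mm tall, a short neck, then a cap 22 mm in diameter whose top is 100 mm above the underside; about 0.12 kg. Origin: centre of its underside; z up along its axis; its yaw means nothing. It starts upright in the green cell of the bench tray.
- bottle_yellow: Loose yellow paint bottle with a yellow cap: round body 34 mm in diameter and 72 mm tall, a short neck, then a cap 22 mm in diameter whose top is 100 mm above the underside; about 0.12 kg. Origin: centre of its underside; z up along its axis; its yaw means nothing. It starts upright in the yellow cell of the bench tray.
- cell_white: White open square cell, fixed on the bench tray: 60 mm square outside, 48 inside, rim 30 and floor 6 mm above its origin (centre of its underside, 4 mm above the bench). One of four in a row at 62 mm pitch, in changing order; axes as the tray's. The white bottle starts in it.
- cell_blue: Blue open square cell, fixed on the bench tray: 60 mm square outside, 48 inside, rim 30 and floor 6 mm above its origin (centre of its underside, 4 mm above the bench). One of four in a row at 62 mm pitch, in changing order; axes as the tray's. The blue bottle starts in it.
- cell_green: Green open square cell, fixed on the bench tray: 60 mm square outside, 48 inside, rim 30 and floor 6 mm above its origin (centre of its underside, 4 mm above the bench). One of four in a row at 62 mm pitch, in changing order; axes as the tray's. The green bottle starts in it.
- cell_yellow: Yellow open square cell, fixed on the bench tray: 60 mm square outside, 48 inside, rim 30 and floor 6 mm above its origin (centre of its underside, 4 mm above the bench). One of four in a row at 62 mm pitch, in changing order; axes as the tray's. The yellow bottle starts in it.
- tray: Bench tray: a metal plate 72 mm in x, 256 in y, 4 thick, fixed, carrying the four coloured cells in a row along y, centred at y = +93, +31, -31, -93 mm. A red block stands at its +y end (the start of the order) and a grey one at its -y end, each 62 mm in x, 24 in y, 36 tall, centred at y = +-143. Origin: centre of its underside, z up.
- rack: Wooden rack fixed on the bench, empty at the start: 62 mm in x, 262 in y (along its row), 30 tall. Four open-topped cells, 48 mm square inside, floor 6 mm above the bench, centred at x = 0, y = -93, -31, +31, +93 mm; walls 14 mm between cells, 7 mm on the long sides. Origin: centre of its underside, z up.
- red_end: Red block fixed against one end of the wooden rack, 62 mm across the row, 24 along, 36 tall. Origin: centre of its underside, on the rack's y axis 143 mm from the rack's origin, at the +y or the -y end (changes); a grey block of the same size is at the other end. The nearest cell centre is 50 mm from it.
- tape_roll: Bystander: loose roll of brown tape lying flat, 76 mm outside and 52 mm inside diameter, 24 mm tall. Origin: centre of its underside. Not to be moved.
- marker_pen: Bystander: loose light-grey marker pen with a black cap lying on the bench between tray and rack, 110 mm long along its x, 12 mm wide and tall. Origin: centre of its underside. Not to be moved.
Not all that is in view belongs to the job. Several things have the shape of the red_end; the one meant has the colours described above.

How it is judged (in metres and radians):
At the end, for the whole second after the job is handed in: Each bottle stands in the wooden rack, its place counted from the rack's red end equal to its starting place from the tray's red end; within 11 mm of the cell centre along and across the row, on the cell floor, upright within 0.12 rad, at rest, released (((y of cell_white in the frame of tray between 0.073 and 0.113 m and horizontal distance between bottle_white and red_end between 0.039 and 0.061 m) or (y of cell_white in the frame of tray between 0.011 and 0.051 m and horizontal distance between bottle_white and red_end between 0.101 and 0.123 m) or (y of cell_white in the frame of tray between -0.051 and -0.011 m and horizontal distance between bottle_white and red_end between 0.163 and 0.185 m) or (y of cell_white in the frame of tray between -0.113 and -0.073 m and horizontal distance between bottle_white and red_end between 0.225 and 0.247 m)) and x of bottle_white in the frame of rack between -0.011 and 0.011 m and y of bottle_white in the frame of rack between -0.106 and 0.106 m and z of bottle_white in the frame of rack between 0.002 and 0.011 m and angle between each of bottle_white, bottle_blue, bottle_green, bottle_yellow's own z axis and vertical below 0.12 rad and linear speed of each of bottle_white, bottle_blue, bottle_green, bottle_yellow below 0.02 m/s and contact force between each of bottle_white, bottle_blue, bottle_green, bottle_yellow and the fingers below 0.05 N and ((y of cell_blue in the frame of tray between 0.073 and 0.113 m and horizontal distance between bottle_blue and red_end between 0.039 and 0.061 m) or (y of cell_blue in the frame of tray between 0.011 and 0.051 m and horizontal distance between bottle_blue and red_end between 0.101 and 0.123 m) or (y of cell_blue in the frame of tray between -0.051 and -0.011 m and horizontal distance between bottle_blue and red_end between 0.163 and 0.185 m) or (y of cell_blue in the frame of tray between -0.113 and -0.073 m and horizontal distance between bottle_blue and red_end between 0.225 and 0.247 m)) and x of bottle_blue in the frame of rack between -0.011 and 0.011 m and y of bottle_blue in the frame of rack between -0.106 and 0.106 m and z of bottle_blue in the frame of rack between 0.002 and 0.011 m and ((y of cell_green in the frame of tray between 0.073 and 0.113 m and horizontal distance between bottle_green and red_end between 0.039 and 0.061 m) or (y of cell_green in the frame of tray between 0.011 and 0.051 m and horizontal distance between bottle_green and red_end between 0.101 and 0.123 m) or (y of cell_green in the frame of tray between -0.051 and -0.011 m and horizontal distance between bottle_green and red_end between 0.163 and 0.185 m) or (y of cell_green in the frame of tray between -0.113 and -0.073 m and horizontal distance between bottle_green and red_end between 0.225 and 0.247 m)) and x of bottle_green in the frame of rack between -0.011 and 0.011 m and y of bottle_green in the frame of rack between -0.106 and 0.106 m and z of bottle_green in the frame of rack between 0.002 and 0.011 m and ((y of cell_yellow in the frame of tray between 0.073 and 0.113 m and horizontal distance between bottle_yellow and red_end between 0.039 and 0.061 m) or (y of cell_yellow in the frame of tray between 0.011 and 0.051 m and horizontal distance between bottle_yellow and red_end between 0.101 and 0.123 m) or (y of cell_yellow in the frame of tray between -0.051 and -0.011 m and horizontal distance between bottle_yellow and red_end between 0.163 and 0.185 m) or (y of cell_yellow in the frame of tray between -0.113 and -0.073 m and horizontal distance between bottle_yellow and red_end between 0.225 and 0.247 m)) and x of bottle_yellow in the frame of rack between -0.011 and 0.011 m and y of bottle_yellow in the frame of rack between -0.106 and 0.106 m and z of bottle_yellow in the frame of rack between 0.002 and 0.011 m); the robot touches nothing.
It fails at once if a paint bottle is tipped over (angle between any of bottle_white, bottle_blue, bottle_green, bottle_yellow's own z axis and vertical above 0.7 rad).
It fails at once if the tape roll or the marker pen is pushed out of its place (more than 30 mm) (distance of any of tape_roll, marker_pen from where it was at the start of the episode above 0.03 m).
It also fails if it takes over 115 s, if anything falls off the work surface, if the arm or the gripper's body presses on something with over 40 N, if the wrist force passes 120 N, or if a joint passes its speed limit or range.

### The arm

A 6-joint arm with a two-finger parallel gripper is mounted at the origin on the work surface. World frame = base frame: x ahead of the robot, y to its left, z up, the work surface at z = 0. Lengths are in mm, angles in rad, forces in N, time in s.
With the tool pointing down it reaches from about 250 to 800 mm from the base axis. Payload 3.9 kg.
Tool frame: the origin (TCP) lies midway between the tips of the shut fingers; the grasp point (between the pads) lies 19 mm behind it; y points along the fingers, z is the direction in which the jaws open and shut, and the axes are right-handed (so a half turn about y gives the same grasp; the last joint's range is limited). The gripper opens to 85 mm and grips with 20 to 120 N. Pads are 22 mm wide; open, the fingers measure 114 mm over their backs; the gripper's body (76 mm by 85 mm) begins 54 mm behind the grasp point. The pads swing forward as they close: fully open they stand 13 mm farther back than shut.
Start: joints at [-1.273, 0.26, -0.138, 1.173, 0, 1.571], TCP at [154.04, -501.883, 231.304] pointing down, gripper open.
Joint ranges: [-2.78, 2.78], [-0.83, 1.72], [-1.28, 1.37], [-1.9, 2.12], [-1.57, 1.48], [-3.14, 3.14]. Speed limits (rad/s): [2.57, 2.57, 3.14, 3.14, 3.14, 3.14].

### API

Orientations are given as a unit quaternion [x, y, z, w].
In Python, from station import * gives the robot as it stands.
- The arm moves only by the tool apply_moves, never from a script. Its argument "steps" is a list of rows, each an object with "slide": the shift along the world's x, y, z normalised to -1 to 1, where 1 is 0.2 m, a list of three; "spin": the turn about the world's z normalised to -1 to 1, where 1 is pi/2 rad; "fingers": the opening, from -1 (shut) to 1 (fully open), so that 0 is half open. In form: [{"slide": [x, y, z], "spin": spin, "fingers": fingers}, ...]. A call has exactly 8 rows; each row is the pose to reach, as a shift and turn from the pose commanded when the call began; what a row does not reach only later rows make up. A row lasts 1/8 s, in which the tool goes at most 62.5 mm and 10.7 degrees, less where a joint would pass 70% of its speed; a pose out of reach is approached as far as the arm can. A call with a number of a shift or a turn outside -1 to 1 is refused whole. A call with a gripper value outside its range is refused whole. The fingers move at their own pace and stop on an object; "newtons" is the grip in N (left out, the last holds). Time passes only in rows, so rows that repeat a pose let the fingers close, or fill a call up. It gives the time, the measured TCP pose, the force and the opening at its end, in the units of the state.
- sense(): the state, without advancing time (a new reading comes with each control period).
- read_camera(name): name is "scene" or "side" or "wrist"; returns a dict with "color" (420x560x3 uint8, red, green, blue), "mtx" (3x3 intrinsics, pixels), "xyz" and "rotation" of the camera in the world. Camera axes: x right, y up, looking along -z (the intrinsics and any distortion apply to the point x, -y, -z); pixel columns grow to the right and rows downward; lengths in mm; the calibration is good to about 2 mm. A picture is of the moment at which its call begins. There is no depth.
- sign_off(): hands the job in, once; it reports no verdict.
Trained networks look in the newest picture that a camera, given by its name, has taken for a name from the list of things; names that differ only in an ending like _2 or _b are one class to them, and where a whole thing is asked for, a point or a joint stands for the part that bears it (a point fixed in the world has none). Each returns a list of dicts, best first, with "confidence" (0 to 1); they miss things now and then, are a little off and sometimes report something else, mostly with a low value. They report only what shows in the picture. A call takes as long as a camera call. They do not tell look-alikes from the thing itself.
- cut_out(query, camera): "region" (420x560 bool, what is visible of it).
- mark_of(query, camera): "point" ([x, y, z] in mm, in world coordinates, good to about 4 mm: a listed point, or the origin of a listed thing).
The state is a dict: "time": time; "qpos": joint angles; "joint_vel": joint speeds; "effort": joint torques, N m; "eef_pos": TCP position; "eef_rot": TCP orientation; "force": force on the tool from outside, world axes, zero at the start; "moment": the same for the moment, N m; "grip_width": opening from 0.0 (shut) to 1.0 (fully open).
Only numpy, scipy, OpenCV 4.12 (cv2) and the standard library are available. Lean on these libraries where they do the work, as an engineer would, in place of code of your own. Each camera call takes 0.05 s, during which the arm holds its last target.

## Working session

There is one attempt and no reset: what is moved stays moved. The work goes in short steps, Python scripts to look and compute and a tool call to move; the robot and the scene stay as the last step left them, time stands still between calls to the robot, and variables do not carry over. Pictures are saved under pics/ and viewed, and the job is handed in when it is done.

Besides the shell and the picture viewer there is one more tool, called after "Request:" by a JSON object that holds its "op" and its "data", one argument or row to a line. apply_moves: Moves the arm, as the interface text tells. Scaled input: -1 to 1 covers 0.2 m each way for a shift and pi/2 rad each way for a turn. Its arguments: {"type":"object","properties":{"steps":{"type":"array","items":{"type":"object","properties":{"slide":{"type":"array","items":{"type":"number"}},"spin":{"type":"number"},"fingers":{"type":"number"}}}},"newtons":{"type":"number"}},"required":["steps"]}

```bash
mkdir -p pics; ls
python3 - <<'E'
from station import *
import cv2
print(sense())
for n in ["scene","side","wrist"]:
    d=read_camera(n); cv2.imwrite(f"pics/{n}0.png",d["color"][:,:,::-1]); print(n,d["mtx"].tolist(),d["xyz"],d["rotation"])
    for q in ["bottle_white","bottle_blue","bottle_green","bottle_yellow","cell_white","cell_blue","cell_green","cell_yellow","tray","rack","red_end","tape_roll","marker_pen"]:
        print(q,[(round(float(r["confidence"]),2),[round(float(v)) for v in r["point"]]) for r in mark_of(q,n)])
E
```

```text
pics
{'time': 0.0, 'qpos': array([-1.27303205e+00,  2.60714823e-01, -1.39376303e-01,  1.17272661e+00,
       -2.09522276e-05,  1.57078666e+00]), 'joint_vel': array([-9.44906337e-05, -1.47250925e-03,  2.39572289e-07,  1.26697818e-03,
        1.37713393e-03, -6.95295788e-05]), 'effort': array([ 2.66048766e-03, -4.05677891e+01,  2.53924352e+01,  1.86650926e-02,
        2.71224826e-04, -8.39050301e-06]), 'eef_pos': array([ 153.81591178, -501.23430396,  230.44604011]), 'eef_rot': array([-0.10500375,  0.69998923, -0.69857788,  0.10477708]), 'force': array([ 0.28467325, -0.58893118,  0.38694233]), 'moment': array([ 0.06459857,  0.05629607, -0.05349976]), 'grip_width': 1.004190912924106}
scene [[431.73529430760397, 0.0, 277.21825972766123], [0.0, 431.73529430760397, 206.45347136669594], [0.0, 0.0, 1.0]] [1012.27821184  141.67561314  877.52045612] [0.16387591 0.21899088 0.75701394 0.59339496]
bottle_white [(0.58, [499, 167, 8]), (0.16, [487, 236, 10])]
bottle_blue [(0.72, [470, 295, 12])]
bottle_green [(0.73, [486, 235, 9])]
bottle_yellow [(0.81, [516, 106, 11])]
cell_white []
cell_blue [(0.9
[... 938 characters left out ...]
46, [516, 110, 4]), (0.34, [700, 77, 2])]
tray [(0.47, [516, 114, 3])]
rack [(0.79, [562, -215, -2]), (0.75, [501, 174, 3])]
red_end [(0.97, [676, -63, 0]), (0.86, [341, 21, 1]), (0.6, [416, -151, -5]), (0.56, [536, -66, -1])]
tape_roll [(0.59, [701, 74, 3])]
marker_pen [(0.85, [462, -12, 3]), (0.33, [488, 236, 11])]
wrist [[350.693968101609, 0.0, 279.91376983460754], [0.0, 350.693968101609, 207.63767262033392], [0.0, 0.0, 1.0]] [ 225.85700217 -479.80449814  374.28287384] [-0.12020909  0.08870795 -0.58768701  0.79517586]
bottle_white []
bottle_blue []
bottle_green []
bottle_yellow []
cell_white []
cell_blue []
cell_green []
cell_yellow []
tray []
rack []
red_end []
tape_roll []
marker_pen []
```

View pics/scene0.png

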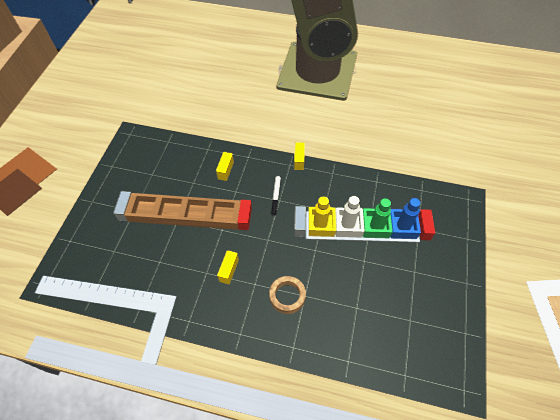

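View pics/side0.png

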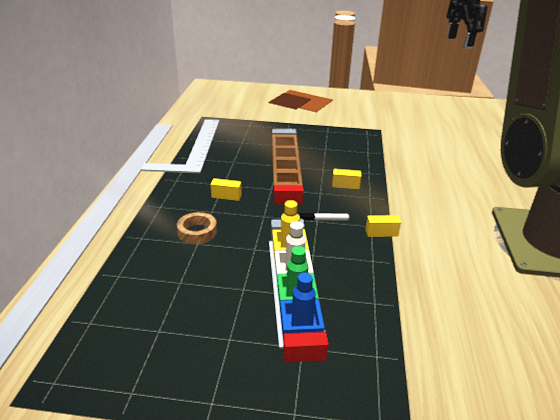

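The scene picture shows the tray's red end at (428,223), followed by blue (410,220), green (380,218), white (350,215) and yellow (322,215), with the grey end at (301,221). The rack's red block is at (244,213) and its grey one at (122,205).

Candidates for red_end:
- red (244,213), touching the rack
- red (428,223), the tray's own block
- yellow look-alikes at (225,165), (299,155) and (228,266)

I choose (244,213) because it is red and touches the rack. Next I'll check it in a crop and refine the poses.

```bash
cat > h.py <<'E'
from station import *
import cv2, numpy as np
from scipy.spatial.transform import Rotation as R
from scipy.optimize import least_squares
def proj(d,P):
    P=np.atleast_2d(P); c=R.from_quat(d["rotation"]).inv().apply(P-d["xyz"])
    u=c[:,0]/-c[:,2]; v=-c[:,1]/-c[:,2]
    K=d["mtx"]; return np.c_[K[0,0]*u+K[0,2],K[1,1]*v+K[1,2]]
def body(p,L): # p x,y,yaw
    c,s=np.cos(p[2]),np.sin(p[2]); L=np.atleast_2d(np.array(L,float))
    return np.c_[p[0]+c*L[:,0]-s*L[:,1],p[1]+s*L[:,0]+c*L[:,1],L[:,2]]
def rect(cx,cy,w,h,z): return [[cx+a*w/2,cy+b*h/2,z] for a,b in((-1,-1),(1,-1),(1,1),(-1,1))]
def draw(d,rp,tp,name,box,k):
    x0,y0,x1,y1=box
    im=cv2.resize(np.ascontiguousarray(d["color"][y0:y1,x0:x1,::-1]),None,fx=k,fy=k,interpolation=cv2.INTER_CUBIC)
    def pl(p,L,col):
        q=(proj(d,body(p,L))-[x0,y0]+.5)*k
        cv2.polylines(im,[np.round(q).astype(int)],True,col,1)
    if rp is not None:
        for y in(-93,-31,31,93): pl(rp,rect(0,y,48,48,30),(255,255,0))
        pl(rp,rect(0,0,62,262,30),(255,0,255)); pl(rp,rect(0,143,62,24,36),(0,255,0)); pl(rp,rect(0,-143,62,24,36),(0,255,0))
    if tp is not None:
        for y in(-93,-31,31,93): pl(tp,rect(0,y,48,48,34),(255,0,255)); 
        for s in(1,-1): pl(tp,rect(0,143*s,62,24,40),(0,255,0))
    cv2.imwrite(name,im)
E
python3 - <<'E'
from h import *
S=read_camera("scene");D=read_camera("side")
rp=[560,-212,0.16];tp=[494,200,0.23]
draw(S,rp,None,"pics/c1.png",(105,180,260,240),5)
draw(S,None,tp,"pics/c2.png",(285,180,440,260),5)
draw(D,rp,None,"pics/c3.png",(260,120,320,210),6)
E
```

```text
(no output)
```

View pics/c1.png

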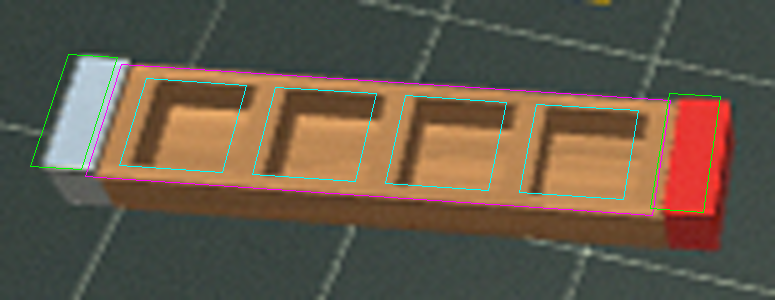

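View pics/c2.png

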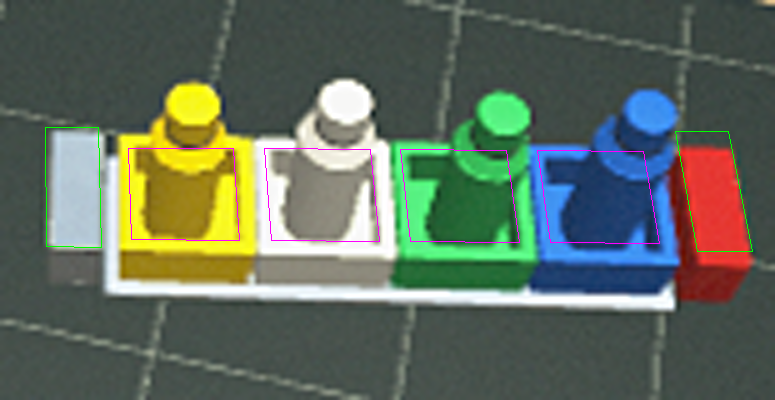

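View pics/c3.png

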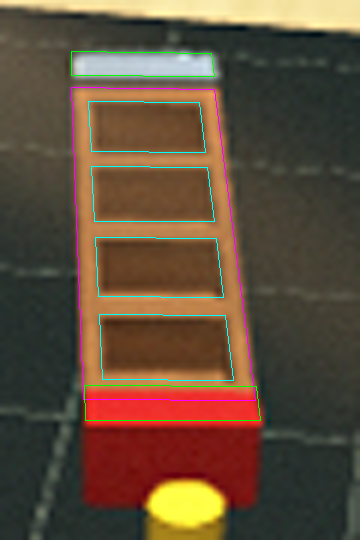

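The crop confirms the choice: the red block touches the rack at its +y end. The rough poses are off by only a few mm, so I'll fit them to corners read from the crops.

Run:
```python
from h import *
S=read_camera("scene");D=read_camera("side")
def px(L,x0,y0,k): return (np.array(L,float)+.0)/k-.5+[x0,y0]
c1=px([(728,100),(716,214),(80,57),(45,168),(668,213),(133,65)],105,180,5)
r1=[[-31,155,36],[31,155,36],[-31,-155,36],[31,-155,36],[31,131,30],[-31,-131,30]]
c3=px([(71,52),(214,52),(217,77),(72,77),(84,420),(262,420)],260,120,6)
r3=[[31,-155,36],[-31,-155,36],[-31,-131,36],[31,-131,36],[31,155,36],[-31,155,36]]
f=lambda p:np.r_[(proj(S,body(p,r1))-c1).ravel(),(proj(D,body(p,r3))-c3).ravel()]
s=least_squares(f,[560,-212,.16],loss='soft_l1',x_scale=[1,1,.01]); rp=s.x; print(rp,np.round(f(rp),1))
for nm,g in(("S",lambda p:f(p)[:12]),("D",lambda p:f(p)[12:])): print(nm,least_squares(g,[560,-212,.16],x_scale=[1,1,.01]).x)
# tray
c2=px([(730,148),(750,254),(52,130),(48,247),(118,250),(256,250),(533,262),(677,262),(106,295),(672,309)],285,180,5)
r2=[[-31,155,40],[31,155,40],[-31,-155,40],[31,-155,40],[30,-123,34],[30,-63,34],[30,63,34],[30,123,34],[36,-128,4],[36,128,4]]
g=lambda p:(proj(S,body(p,r2))-c2).ravel()
t=least_squares(g,[494,200,.23],loss='soft_l1',x_scale=[1,1,.01]); tp=t.x;print(tp,np.round(g(tp),1))
draw(S,rp,None,"pics/d1.png",(105,180,260,240),5)
draw(S,None,tp,"pics/d2.png",(285,180,440,260),5)
draw(D,None,tp,"pics/d4.png",(260,190,340,370),4)
```

```text
[ 5.59205438e+02 -2.06920160e+02  1.59344268e-01] [ 0.6 -0.6 -0.3 -0.2 -0.3 -0.6 -0.8 -0.3 -1.   0.6 -0.2 -0.1 -0.   0.7
 -0.3  0.9 -0.3  0.7 -0.   0.4  0.1  1.2 -0.2  1.4]
S [ 5.59507928e+02 -2.05928732e+02  1.61876032e-01]
D [ 5.59523219e+02 -2.11635129e+02  1.58151554e-01]
[4.96004937e+02 2.01067938e+02 2.14789751e-01] [ 0.4 -1.6  0.8  1.2 -0.9 -0.6 -0.3 -0.2  0.1  0.4 -0.5  0.9  1.3 -0.3
 -0.1  0.2 -0.4 -0.  -0.1 -0.5]
```

View pics/d2.png

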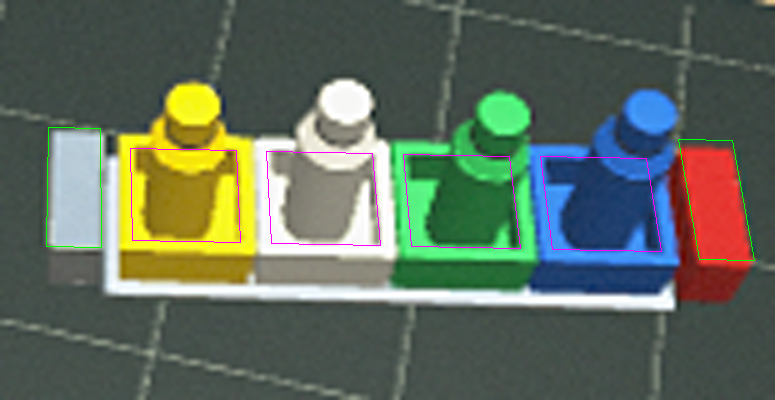

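View pics/d4.png

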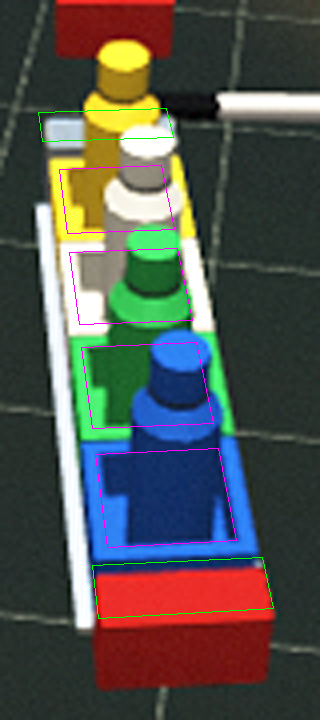

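View pics/d1.png

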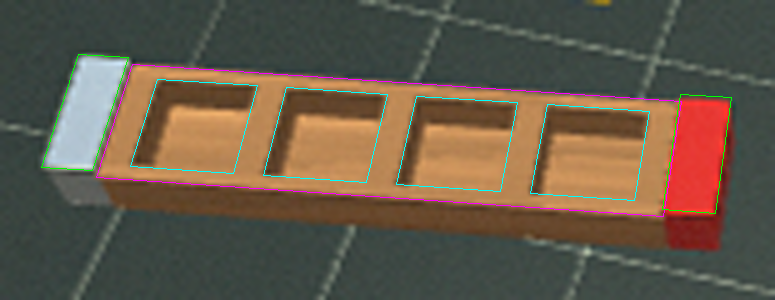

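```bash
cat >> h.py <<'E'
def ray(d,uv,z):
    uv=np.atleast_2d(uv);K=d["mtx"]
    c=np.c_[(uv[:,0]-K[0,2])/K[0,0],-(uv[:,1]-K[1,2])/K[1,1],-np.ones(len(uv))]
    w=R.from_quat(d["rotation"]).apply(c); return d["xyz"]+w*((z-d["xyz"][2])/w[:,2])[:,None]
E
python3 - <<'E'
from h import *
S=read_camera("scene");D=read_camera("side")
a=np.array([(193,104),(345,102),(503,114),(651,112)])/5-.5+[285,180]
b=np.array([(123,56),(148,141),(153,243),(181,352)])/4-.5+[260,190]
print(ray(S,a,110).round(1)[:,:2]);print(ray(D,b,110).round(1)[:,:2])
print(body([496,201,.215],[[0,y,0] for y in(-93,-31,31,93)]).round(1))
print(body([559.4,-208,.16],[[0,y,0] for y in(-93,-31,31,93)]).round(1))
s=sense(); print(R.from_quat(s["eef_rot"]).as_matrix().round(3))
E
```

```text
[[516.3 108.2]
 [500.3 170.1]
 [490.7 235.3]
 [475.2 295.2]]
[[515.2 107.5]
 [497.9 169.2]
 [489.3 235.5]
 [473.3 295.6]]
[[515.8 110.1   0. ]
 [502.6 170.7   0. ]
 [489.4 231.3   0. ]
 [476.2 291.9   0. ]]
[[ 574.2 -299.8    0. ]
 [ 564.3 -238.6    0. ]
 [ 554.5 -177.4    0. ]
 [ 544.6 -116.2    0. ]]
[[-0.956 -0.     0.293]
 [-0.293  0.    -0.956]
 [ 0.    -1.    -0.   ]]
```

Request:
{"op": "apply_moves", "data": {
  "steps": [
    {"slide":[0.25,0.1,0.1],"spin":0.116,"fingers":1},
    {"slide":[0.5,0.2,0.2],"spin":0.233,"fingers":1},
    {"slide":[0.7,0.35,0.3],"spin":0.35,"fingers":1},
    {"slide":[0.85,0.5,0.35],"spin":0.466,"fingers":1},
    {"slide":[1,0.6,0.35],"spin":0.58,"fingers":1},
    {"slide":[1,0.8,0.35],"spin":0.7,"fingers":1},
    {"slide":[1,1,0.35],"spin":0.815,"fingers":1},
    {"slide":[1,1,0.35],"spin":0.931,"fingers":1}
  ],
  "newtons": 40
}}

```text
time: 3.4
eef_pos: [353.7, -299.4, 301.6]
eef_rot: [-0.547, 0.448, -0.448, 0.547]
force: [-0.5, -0.1, -0.2]
grip_width: 0.997
```

Request:
{"op": "apply_moves", "data": {
  "steps": [
    {"slide":[0.3,0.0,0],"spin":0,"fingers":1},
    {"slide":[0.6,0,0],"spin":0,"fingers":1},
    {"slide":[0.8,0,0],"spin":0,"fingers":1},
    {"slide":[1,0,0],"spin":0,"fingers":1},
    {"slide":[1,0,0],"spin":0,"fingers":1},
    {"slide":[1,0,0],"spin":0,"fingers":1},
    {"slide":[1,0,0],"spin":0,"fingers":1},
    {"slide":[1,0,0],"spin":0,"fingers":1}
  ]
}}

```text
time: 4.4
eef_pos: [553.2, -302.1, 302.0]
eef_rot: [-0.545, 0.451, -0.451, 0.545]
force: [-0.1, -1.0, -0.6]
grip_width: 1.002
```

Run:
```python
from h import *
W=read_camera("wrist"); s=sense();print(s["eef_pos"],R.from_quat(s["eef_rot"]).as_matrix().round(3).tolist(),s["qpos"].round(2),W["xyz"],W["mtx"][0,0])
draw(W,[559.4,-208,.16],None,"pics/w1.png",(0,0,560,420),1.4)
```

```text
[ 553.31714459 -302.04441778  301.91691847] [[0.188, 0.0, 0.982], [-0.982, -0.0, 0.188], [0.0, -1.0, 0.0]] [-0.5   0.44  0.31  1.44 -0.    0.88] [ 538.20557499 -227.70654795  444.92336125] 350.693968101609
```

View pics/w1.png

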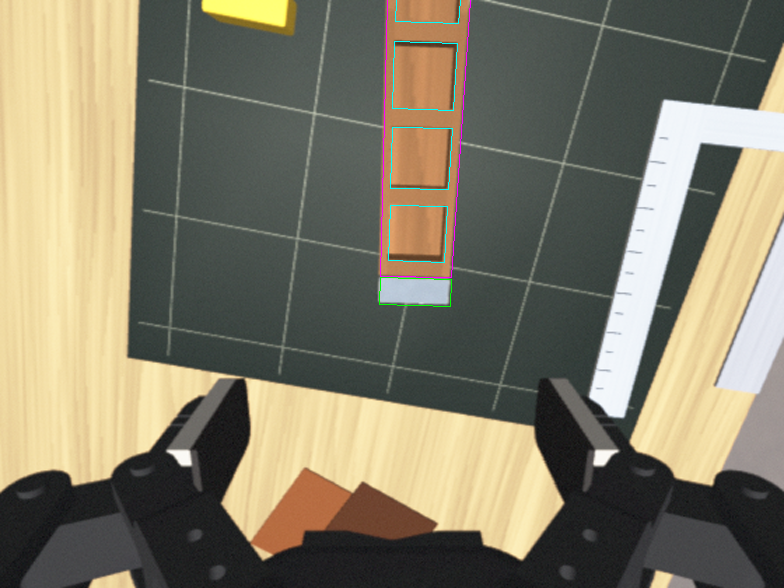

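Overlaying the fitted rack pose (559.4, -208, yaw 0.16) on the wrist picture, the cell outlines match the real cells to 1–2 px: far cell at (417,233), next (420,157) and (424,75), grey end at (415,291). Going to the yellow bottle.

Request:
{"op": "apply_moves", "data": {
  "steps": [
    {"slide":[0,0.25,0],"spin":0,"fingers":1},
    {"slide":[0,0.55,0],"spin":0,"fingers":1},
    {"slide":[0,0.8,0],"spin":0,"fingers":1},
    {"slide":[0,1,0],"spin":0,"fingers":1},
    {"slide":[0,1,0],"spin":0,"fingers":1},
    {"slide":[0,1,0],"spin":0,"fingers":1},
    {"slide":[0,1,0],"spin":0,"fingers":1},
    {"slide":[0,1,0],"spin":0,"fingers":1}
  ]
}}

```text
time: 5.45
eef_pos: [554.0, -102.9, 301.2]
eef_rot: [0.545, -0.451, 0.451, -0.545]
force: [0.5, 0.3, -0.2]
grip_width: 1.0
```

Request:
{"op": "apply_moves", "data": {
  "steps": [
    {"slide":[0,0.25,0],"spin":0,"fingers":1},
    {"slide":[-0.05,0.55,0],"spin":0,"fingers":1},
    {"slide":[-0.1,0.8,-0.2],"spin":0,"fingers":1},
    {"slide":[-0.19,1,-0.4],"spin":0,"fingers":1},
    {"slide":[-0.19,1,-0.6],"spin":0,"fingers":1},
    {"slide":[-0.19,1,-0.7],"spin":0,"fingers":1},
    {"slide":[-0.19,1,-0.7],"spin":0,"fingers":1},
    {"slide":[-0.19,1,-0.7],"spin":0,"fingers":1}
  ]
}}

```text
time: 6.45
eef_pos: [516.9, 97.8, 162.2]
eef_rot: [-0.544, 0.45, -0.451, 0.545]
force: [1.0, -0.3, 0.4]
grip_width: 1.0
```

Run:
```python
from h import *
W=read_camera("wrist"); s=sense();print(s["eef_pos"],s["time"])
draw(W,None,[496,201,.215],"pics/w2.png",(0,0,560,420),1.4)
for z in (10,):
  print(proj(W,[[515.8,107.8,110],[499,169.7,110],[490,235.4,110]])*1.4)
```

```text
[517.26951967  97.87444827 162.56128513] 6.5
[[394.38633097 302.21713861]
 [381.78882645 143.00061885]
 [390.82097007 -59.97636783]]
```

View pics/w2.png

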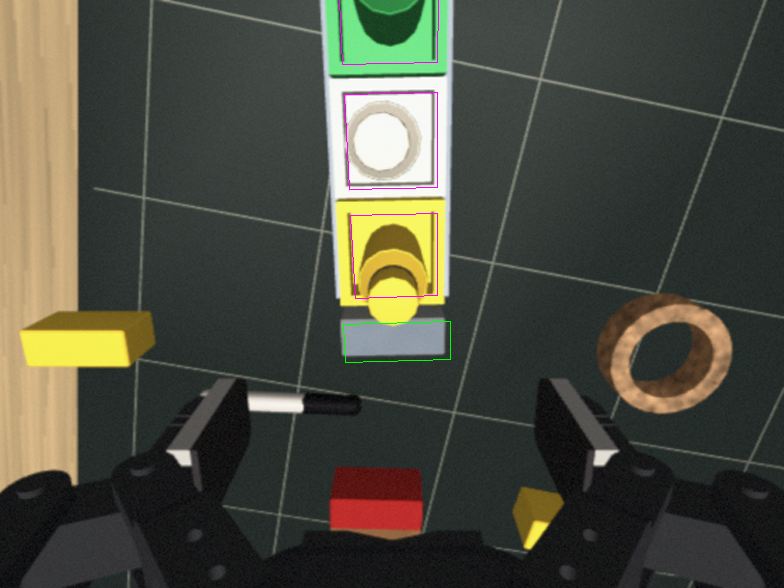

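The wrist view has the yellow cap at (393,301) and the white cap at (382,141), both within 2 px of prediction. Descend and grip.

Request:
{"op": "apply_moves", "data": {
  "steps": [
    {"slide":[0,0.049,0],"spin":0,"fingers":1},
    {"slide":[0,0.049,-0.15],"spin":0,"fingers":1},
    {"slide":[0,0.049,-0.35],"spin":0,"fingers":1},
    {"slide":[0,0.049,-0.5],"spin":0,"fingers":1},
    {"slide":[0,0.049,-0.571],"spin":0,"fingers":1},
    {"slide":[0,0.049,-0.571],"spin":0,"fingers":1},
    {"slide":[0,0.049,-0.571],"spin":0,"fingers":0},
    {"slide":[0,0.049,-0.571],"spin":0,"fingers":-1}
  ],
  "newtons": 40
}}

```text
time: 7.5
eef_pos: [517.3, 108.2, 48.4]
eef_rot: [-0.544, 0.45, -0.451, 0.546]
force: [-0.0, 0.7, -0.8]
grip_width: 0.609
```

Request:
{"op": "apply_moves", "data": {
  "steps": [
    {"slide":[0,0,0],"spin":0,"fingers":-1},
    {"slide":[0,0,0],"spin":0,"fingers":-1},
    {"slide":[0,0,0],"spin":0,"fingers":-1},
    {"slide":[0,0,0],"spin":0,"fingers":-1},
    {"slide":[0,0,0.1],"spin":0,"fingers":-1},
    {"slide":[0,0,0.25],"spin":0,"fingers":-1},
    {"slide":[0,0,0.4],"spin":0,"fingers":-1},
    {"slide":[0,0,0.5],"spin":0,"fingers":-1}
  ]
}}

```text
time: 8.5
eef_pos: [516.3, 107.9, 148.2]
eef_rot: [-0.545, 0.45, -0.451, 0.545]
force: [0.0, -0.3, -1.9]
grip_width: 0.39
```

Run:
```python
from h import *
s=sense();print(s["eef_pos"],s["time"],s["grip_width"])
for n in("side","scene"):
  D=read_camera(n);u=proj(D,[s["eef_pos"]])[0].astype(int);x,y=max(u[0]-90,0),max(u[1]-80,0)
  cv2.imwrite(f"pics/g1{n}.png",cv2.resize(D["color"][y:y+160,x:x+180,::-1],None,fx=4,fy=4))
```

```text
[516.25446348 107.94310534 148.18977834] 8.5 0.39042329916089935
```

View pics/g1side.png

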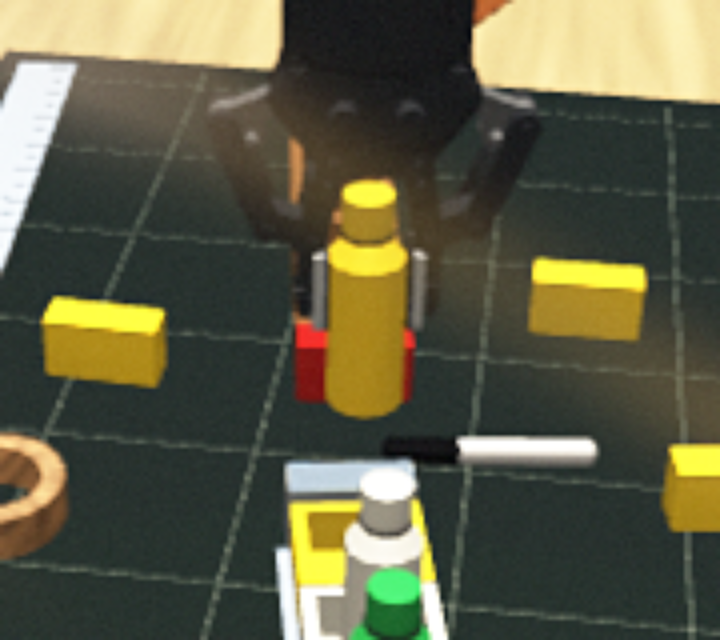

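Yellow is held upright (at (368,300) in the crop), clear of its cell. Carry it to the far rack cell.

Request:
{"op": "apply_moves", "data": {
  "steps": [
    {"slide":[0.02,-0.1,0],"spin":0,"fingers":-1},
    {"slide":[0.04,-0.25,0],"spin":0,"fingers":-1},
    {"slide":[0.06,-0.4,0],"spin":0,"fingers":-1},
    {"slide":[0.08,-0.55,0],"spin":0,"fingers":-1},
    {"slide":[0.1,-0.7,0],"spin":0,"fingers":-1},
    {"slide":[0.12,-0.8,0],"spin":0,"fingers":-1},
    {"slide":[0.14,-0.9,0],"spin":0,"fingers":-1},
    {"slide":[0.14,-1,0],"spin":0,"fingers":-1}
  ]
}}

```text
time: 9.6
eef_pos: [544.3, -92.9, 146.7]
eef_rot: [-0.545, 0.45, -0.45, 0.545]
force: [1.1, 0.7, -0.8]
grip_width: 0.39
```

Request:
{"op": "apply_moves", "data": {
  "steps": [
    {"slide":[0.02,-0.15,0],"spin":0,"fingers":-1},
    {"slide":[0.04,-0.35,0],"spin":0,"fingers":-1},
    {"slide":[0.06,-0.55,0],"spin":0,"fingers":-1},
    {"slide":[0.1,-0.75,0],"spin":0,"fingers":-1},
    {"slide":[0.15,-0.9,0],"spin":0,"fingers":-1},
    {"slide":[0.15,-1,0],"spin":0,"fingers":-1},
    {"slide":[0.15,-1,0],"spin":0,"fingers":-1},
    {"slide":[0.15,-1,0],"spin":0,"fingers":-1}
  ]
}}

```text
time: 10.6
eef_pos: [573.4, -291.1, 146.9]
eef_rot: [-0.545, 0.451, -0.45, 0.545]
force: [-0.8, 0.2, -1.1]
grip_width: 0.386
```

Request:
{"op": "apply_moves", "data": {
  "steps": [
    {"slide":[0,-0.038,0],"spin":0,"fingers":-1},
    {"slide":[0,-0.038,-0.1],"spin":0,"fingers":-1},
    {"slide":[0,-0.038,-0.25],"spin":0,"fingers":-1},
    {"slide":[0,-0.038,-0.38],"spin":0,"fingers":-1},
    {"slide":[0,-0.038,-0.45],"spin":0,"fingers":-1},
    {"slide":[0,-0.038,-0.49],"spin":0,"fingers":-1},
    {"slide":[0,-0.038,-0.515],"spin":0,"fingers":-1},
    {"slide":[0,-0.038,-0.515],"spin":0,"fingers":-1}
  ]
}}

```text
time: 11.6
eef_pos: [574.6, -299.9, 44.7]
eef_rot: [-0.545, 0.45, -0.451, 0.545]
force: [-0.4, 0.4, -0.7]
grip_width: 0.386
```

Run:
```python
from h import *
s=sense();print(s["eef_pos"],s["time"],s["grip_width"],s["force"])
for n in("side","scene"):
  D=read_camera(n);u=proj(D,[s["eef_pos"]])[0].astype(int);x,y=max(u[0]-90,0),max(u[1]-80,0)
  cv2.imwrite(f"pics/p1{n}.png",cv2.resize(D["color"][y:y+160,x:x+180,::-1],None,fx=4,fy=4))
```

```text
[ 574.57816584 -299.93902384   44.70142138] 11.6 0.386437047373804 [-0.40037375  0.4081461  -0.66625008]
```

View pics/p1side.png

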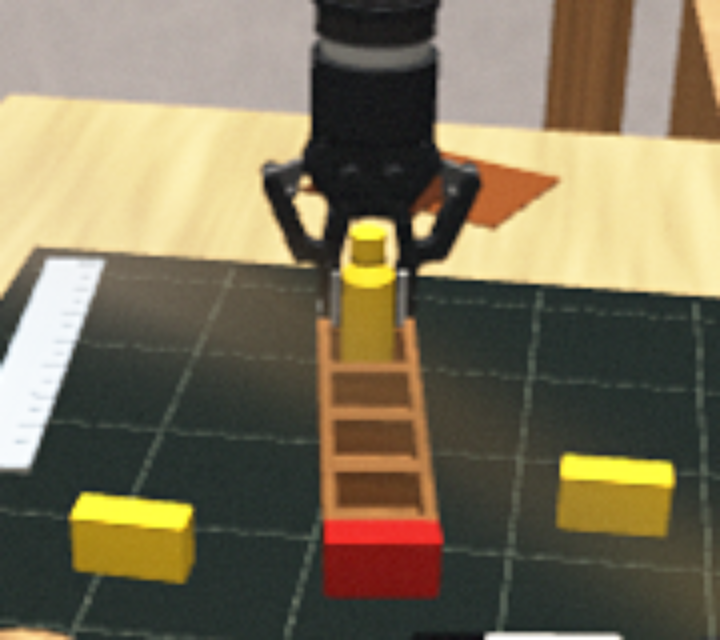

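View pics/p1scene.png

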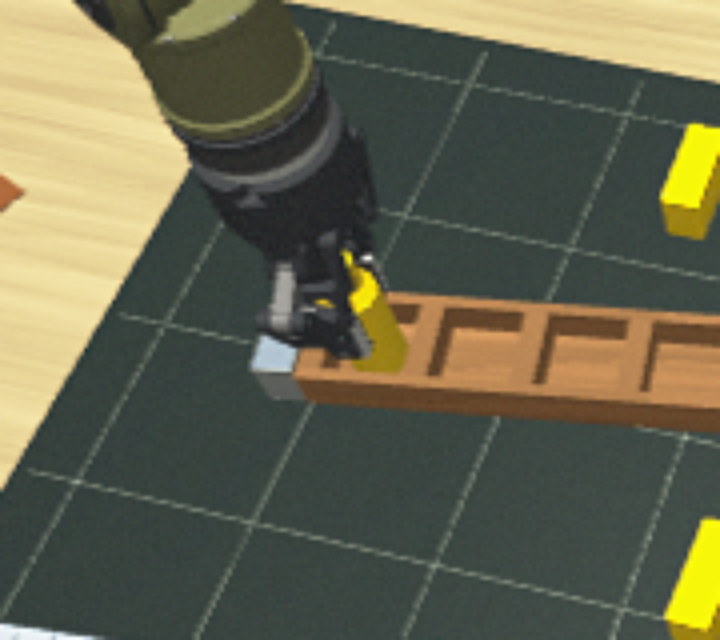

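Yellow sits inside the far cell, with its base at (385,365) in the scene crop. Release and lift.

Request:
{"op": "apply_moves", "data": {
  "steps": [
    {"slide":[0,0,-0.005],"spin":0,"fingers":-1},
    {"slide":[0,0,-0.005],"spin":0,"fingers":0},
    {"slide":[0,0,-0.005],"spin":0,"fingers":1},
    {"slide":[0,0,-0.005],"spin":0,"fingers":1},
    {"slide":[0,0,-0.005],"spin":0,"fingers":1},
    {"slide":[0,0,0.1],"spin":0,"fingers":1},
    {"slide":[0,0,0.3],"spin":0,"fingers":1},
    {"slide":[0,0,0.55],"spin":0,"fingers":1}
  ]
}}

```text
time: 12.7
eef_pos: [573.1, -299.2, 154.0]
eef_rot: [0.545, -0.451, 0.449, -0.545]
force: [-0.2, -1.4, 0.7]
grip_width: 1.001
```

Run:
```python
from h import *
s=sense();print(s["eef_pos"],s["time"],s["grip_width"],s["force"])
D=read_camera("wrist")
draw(D,[559.4,-208,.16],None,"pics/r1.png",(0,0,560,420),1.4)
D=read_camera("scene");print(proj(D,[574.2,-299.8,106])[0])
cv2.imwrite("pics/r1s.png",cv2.resize(D["color"][150:250,100:260,::-1],None,fx=4,fy=4))
```

```text
[ 573.12363092 -299.17255934  154.01526158] 12.7 1.0006917270085272 [-0.23534958 -1.44057051  0.73704241]
[133.24304555 185.99220691]
```

View pics/r1.png

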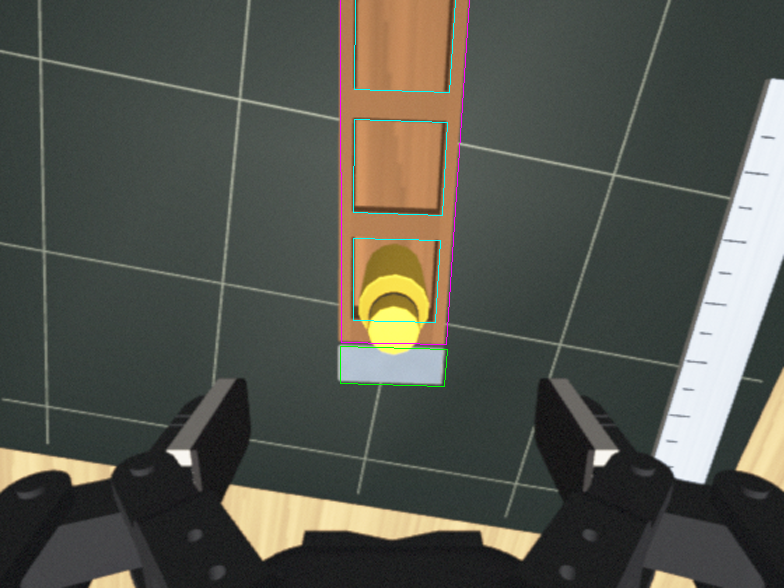

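View pics/r1s.png

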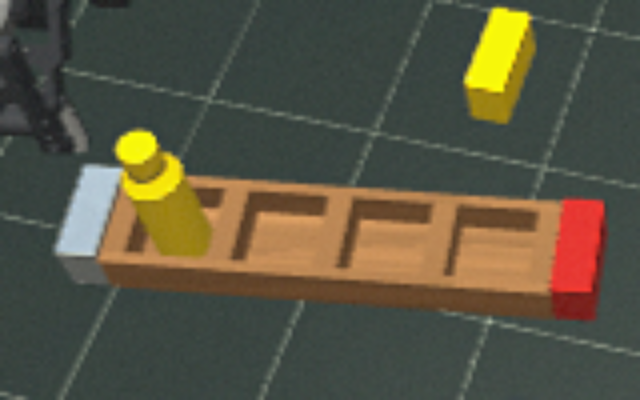

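Yellow stands upright in the far cell (cap (393,329), inside the cell outline). Next is white.

Request:
{"op": "apply_moves", "data": {
  "steps": [
    {"slide":[-0.02,0.15,0],"spin":0,"fingers":1},
    {"slide":[-0.04,0.4,0],"spin":0,"fingers":1},
    {"slide":[-0.06,0.65,0],"spin":0,"fingers":1},
    {"slide":[-0.1,0.9,0],"spin":0,"fingers":1},
    {"slide":[-0.15,1,0],"spin":0,"fingers":1},
    {"slide":[-0.15,1,0],"spin":0,"fingers":1},
    {"slide":[-0.15,1,0],"spin":0,"fingers":1},
    {"slide":[-0.15,1,0],"spin":0,"fingers":1}
  ]
}}

```text
time: 13.8
eef_pos: [544.5, -101.0, 154.1]
eef_rot: [0.545, -0.451, 0.451, -0.545]
force: [-0.4, 0.5, -0.6]
grip_width: 0.999
```

Request:
{"op": "apply_moves", "data": {
  "steps": [
    {"slide":[-0.04,0.2,0],"spin":0,"fingers":1},
    {"slide":[-0.1,0.45,0],"spin":0,"fingers":1},
    {"slide":[-0.15,0.7,0],"spin":0,"fingers":1},
    {"slide":[-0.2,0.9,0],"spin":0,"fingers":1},
    {"slide":[-0.225,1,0],"spin":0,"fingers":1},
    {"slide":[-0.225,1,0],"spin":0,"fingers":1},
    {"slide":[-0.225,1,0],"spin":0,"fingers":1},
    {"slide":[-0.225,1,0],"spin":0,"fingers":1}
  ]
}}

```text
time: 14.8
eef_pos: [499.5, 99.2, 154.1]
eef_rot: [0.545, -0.451, 0.451, -0.545]
force: [-0.5, 0.1, -1.4]
grip_width: 0.999
```

Run:
```python
from h import *
W=read_camera("wrist"); s=sense();print(s["eef_pos"],s["time"])
cv2.imwrite("pics/w3.png",W["color"][:,:,::-1])
print(proj(W,[[499,169.7,110],[490,235.4,110],[474.3,295.4,110]]))
```

```text
[499.41521338  99.29841885 154.05520704] 14.85
[[ 305.32138652  111.70574155]
 [ 315.8799854   -37.90854874]
 [ 310.11314181 -215.07463335]]
```

View pics/w3.png

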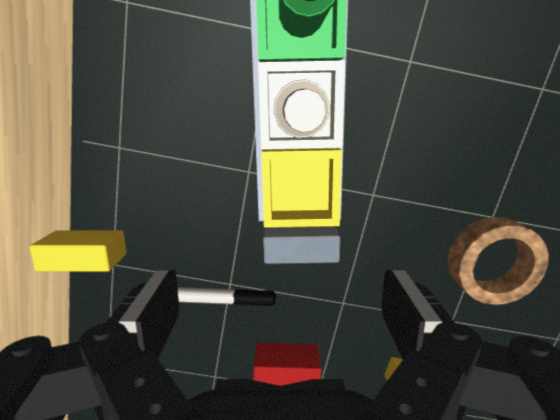

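The white cap is at (304,111), against a predicted (305,112). Descend.

Request:
{"op": "apply_moves", "data": {
  "steps": [
    {"slide":[0,0.2,0],"spin":0,"fingers":1},
    {"slide":[0,0.348,0],"spin":0,"fingers":1},
    {"slide":[0,0.348,0],"spin":0,"fingers":1},
    {"slide":[0,0.348,-0.2],"spin":0,"fingers":1},
    {"slide":[0,0.348,-0.4],"spin":0,"fingers":1},
    {"slide":[0,0.348,-0.535],"spin":0,"fingers":1},
    {"slide":[0,0.348,-0.535],"spin":0,"fingers":1},
    {"slide":[0,0.348,-0.535],"spin":0,"fingers":-1}
  ]
}}

```text
time: 15.85
eef_pos: [499.9, 169.4, 48.0]
eef_rot: [-0.545, 0.45, -0.451, 0.545]
force: [-0.0, -0.5, 0.9]
grip_width: 0.815
```

Request:
{"op": "apply_moves", "data": {
  "steps": [
    {"slide":[0,0,0],"spin":0,"fingers":-1},
    {"slide":[0,0,0],"spin":0,"fingers":-1},
    {"slide":[0,0,0],"spin":0,"fingers":-1},
    {"slide":[0,0,0],"spin":0,"fingers":-1},
    {"slide":[0,0,0.1],"spin":0,"fingers":-1},
    {"slide":[0,0,0.25],"spin":0,"fingers":-1},
    {"slide":[0,0,0.4],"spin":0,"fingers":-1},
    {"slide":[0,0,0.5],"spin":0,"fingers":-1}
  ]
}}

```text
time: 16.85
eef_pos: [499.4, 170.1, 148.5]
eef_rot: [-0.545, 0.45, -0.451, 0.546]
force: [0.1, 0.1, -1.4]
grip_width: 0.388
```

Request:
{"op": "apply_moves", "data": {
  "steps": [
    {"slide":[0.02,-0.1,0],"spin":0,"fingers":-1},
    {"slide":[0.04,-0.25,0],"spin":0,"fingers":-1},
    {"slide":[0.06,-0.4,0],"spin":0,"fingers":-1},
    {"slide":[0.08,-0.55,0],"spin":0,"fingers":-1},
    {"slide":[0.1,-0.7,0],"spin":0,"fingers":-1},
    {"slide":[0.12,-0.8,0],"spin":0,"fingers":-1},
    {"slide":[0.14,-0.9,0],"spin":0,"fingers":-1},
    {"slide":[0.163,-1,0],"spin":0,"fingers":-1}
  ]
}}

```text
time: 17.85
eef_pos: [531.5, -30.8, 147.0]
eef_rot: [0.545, -0.451, 0.45, -0.545]
force: [-0.2, -0.1, -1.7]
grip_width: 0.388
```

Request:
{"op": "apply_moves", "data": {
  "steps": [
    {"slide":[0.02,-0.15,0],"spin":0,"fingers":-1},
    {"slide":[0.04,-0.35,0],"spin":0,"fingers":-1},
    {"slide":[0.06,-0.55,0],"spin":0,"fingers":-1},
    {"slide":[0.1,-0.75,0],"spin":0,"fingers":-1},
    {"slide":[0.15,-0.9,0],"spin":0,"fingers":-1},
    {"slide":[0.163,-1,0],"spin":0,"fingers":-1},
    {"slide":[0.163,-1,0],"spin":0,"fingers":-1},
    {"slide":[0.163,-1,0],"spin":0,"fingers":-1}
  ]
}}

```text
time: 18.85
eef_pos: [563.7, -229.1, 146.9]
eef_rot: [-0.545, 0.451, -0.45, 0.545]
force: [0.1, 0.4, -1.5]
grip_width: 0.389
```

Request:
{"op": "apply_moves", "data": {
  "steps": [
    {"slide":[0,-0.042,0],"spin":0,"fingers":-1},
    {"slide":[0,-0.042,-0.1],"spin":0,"fingers":-1},
    {"slide":[0,-0.042,-0.25],"spin":0,"fingers":-1},
    {"slide":[0,-0.042,-0.38],"spin":0,"fingers":-1},
    {"slide":[0,-0.042,-0.45],"spin":0,"fingers":-1},
    {"slide":[0,-0.042,-0.49],"spin":0,"fingers":-1},
    {"slide":[0,-0.042,-0.515],"spin":0,"fingers":-1},
    {"slide":[0,-0.042,-0.515],"spin":0,"fingers":-1}
  ]
}}

```text
time: 19.85
eef_pos: [564.9, -238.7, 44.8]
eef_rot: [-0.545, 0.45, -0.451, 0.545]
force: [-0.0, -0.8, -0.7]
grip_width: 0.386
```

Run:
```python
from h import *
s=sense();print(s["eef_pos"],s["time"],s["grip_width"],s["force"])
a=[]
for n in("side","scene"):
  D=read_camera(n);u=proj(D,[s["eef_pos"]])[0].astype(int);x,y=max(u[0]-60,0),max(u[1]-60,0)
  a.append(cv2.resize(D["color"][y:y+140,x:x+130,::-1],None,fx=3,fy=3))
cv2.imwrite("pics/p2.png",np.hstack(a))
```

```text
[ 564.90586528 -238.74000794   44.82627344] 19.85 0.38596864846376416 [-0.03192001 -0.76894443 -0.72345396]
```

View pics/p2.png

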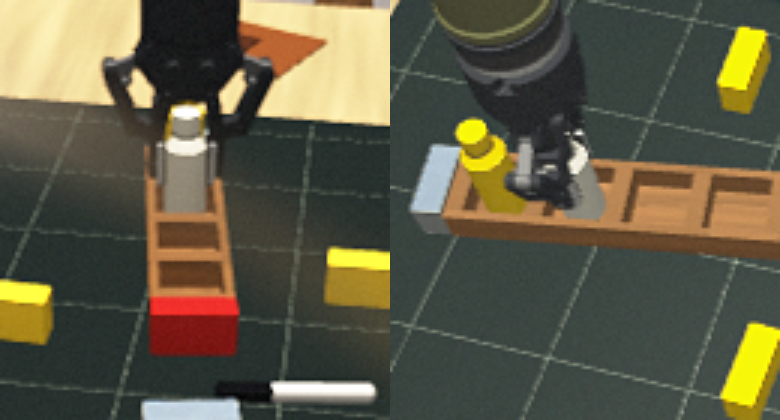

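White's base is inside cell 3 (at (588,212) in the right crop) and yellow is still upright. Release and go for green.

Request:
{"op": "apply_moves", "data": {
  "steps": [
    {"slide":[0,0,-0.005],"spin":0,"fingers":-1},
    {"slide":[0,0,-0.005],"spin":0,"fingers":0},
    {"slide":[0,0,-0.005],"spin":0,"fingers":1},
    {"slide":[0,0,-0.005],"spin":0,"fingers":1},
    {"slide":[0,0,-0.005],"spin":0,"fingers":1},
    {"slide":[0,0,0.1],"spin":0,"fingers":1},
    {"slide":[0,0,0.3],"spin":0,"fingers":1},
    {"slide":[0,0,0.55],"spin":0,"fingers":1}
  ]
}}

```text
time: 20.95
eef_pos: [563.3, -238.1, 154.1]
eef_rot: [0.545, -0.451, 0.45, -0.545]
force: [0.3, -0.0, 0.3]
grip_width: 1.0
```

Run:
```python
from h import *
s=sense();print(s["eef_pos"],s["time"],s["grip_width"])
D=read_camera("wrist")
draw(D,[559.4,-208,.16],None,"pics/r2.png",(0,0,560,420),1.4)
```

```text
[ 563.28430149 -238.0813018   154.05266204] 20.95 1.0004797490038475
```

View pics/r2.png

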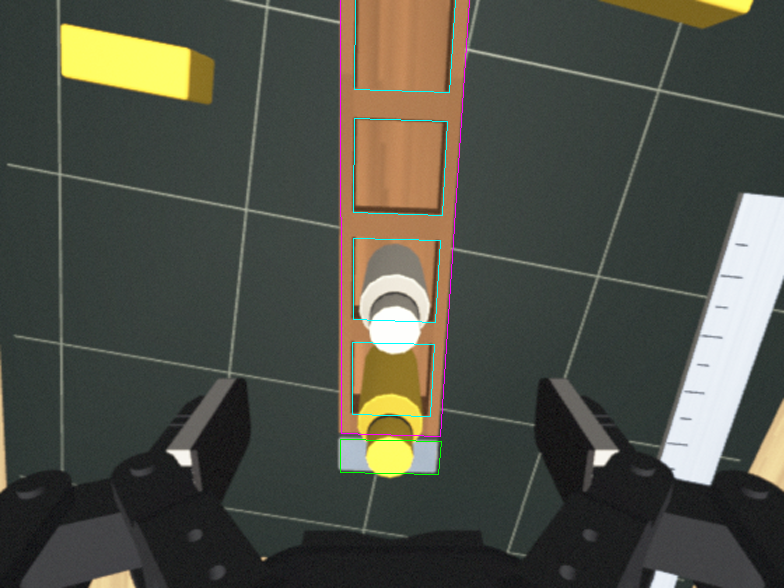

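White stands in cell 3 (cap (394,329)) and yellow in cell 4 (cap (389,456)). On to green.

Request:
{"op": "apply_moves", "data": {
  "steps": [
    {"slide":[-0.02,0.15,0],"spin":0,"fingers":1},
    {"slide":[-0.04,0.4,0],"spin":0,"fingers":1},
    {"slide":[-0.06,0.65,0],"spin":0,"fingers":1},
    {"slide":[-0.1,0.9,0],"spin":0,"fingers":1},
    {"slide":[-0.15,1,0],"spin":0,"fingers":1},
    {"slide":[-0.15,1,0],"spin":0,"fingers":1},
    {"slide":[-0.15,1,0],"spin":0,"fingers":1},
    {"slide":[-0.15,1,0],"spin":0,"fingers":1}
  ]
}}

```text
time: 22.0
eef_pos: [534.7, -39.7, 154.1]
eef_rot: [-0.545, 0.451, -0.451, 0.545]
force: [-0.4, 0.6, -0.2]
grip_width: 1.004
```

Request:
{"op": "apply_moves", "data": {
  "steps": [
    {"slide":[-0.04,0.2,0],"spin":0,"fingers":1},
    {"slide":[-0.1,0.45,0],"spin":0,"fingers":1},
    {"slide":[-0.15,0.7,0],"spin":0,"fingers":1},
    {"slide":[-0.2,0.9,0],"spin":0,"fingers":1},
    {"slide":[-0.221,1,0],"spin":0,"fingers":1},
    {"slide":[-0.221,1,0],"spin":0,"fingers":1},
    {"slide":[-0.221,1,0],"spin":0,"fingers":1},
    {"slide":[-0.221,1,0],"spin":0,"fingers":1}
  ]
}}

```text
time: 23.0
eef_pos: [490.4, 160.4, 154.1]
eef_rot: [0.545, -0.451, 0.451, -0.545]
force: [-0.0, 0.1, -0.1]
grip_width: 1.001
```

Run:
```python
from h import *
W=read_camera("wrist"); s=sense();print(s["eef_pos"],s["time"])
cv2.imwrite("pics/w4.png",W["color"][:,:,::-1])
print(proj(W,[[490,235.4,110],[474.3,295.4,110]]))
```

```text
[490.37542848 160.49900458 154.05751641] 23.05
[[307.28889129 102.68751192]
 [301.19242568 -38.1693094 ]]
```

View pics/w4.png

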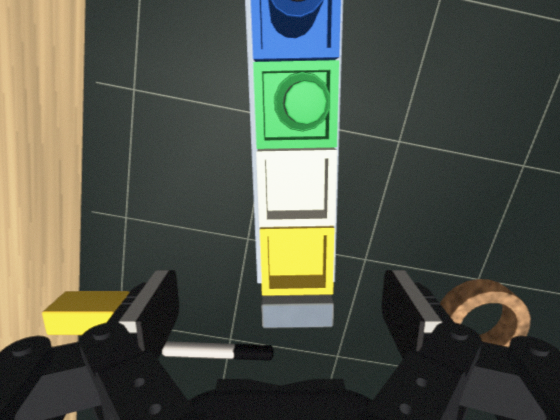

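Green's cap is at (306,102), as predicted.

Request:
{"op": "apply_moves", "data": {
  "steps": [
    {"slide":[0,0.2,0],"spin":0,"fingers":1},
    {"slide":[0,0.37,0],"spin":0,"fingers":1},
    {"slide":[0,0.37,0],"spin":0,"fingers":1},
    {"slide":[0,0.37,-0.2],"spin":0,"fingers":1},
    {"slide":[0,0.37,-0.4],"spin":0,"fingers":1},
    {"slide":[0,0.37,-0.535],"spin":0,"fingers":1},
    {"slide":[0,0.37,-0.535],"spin":0,"fingers":1},
    {"slide":[0,0.37,-0.535],"spin":0,"fingers":-1}
  ]
}}

```text
time: 24.05
eef_pos: [490.8, 235.1, 48.1]
eef_rot: [-0.544, 0.451, -0.451, 0.545]
force: [0.3, 1.3, -0.2]
grip_width: 0.815
```

Request:
{"op": "apply_moves", "data": {
  "steps": [
    {"slide":[0,0,0],"spin":0,"fingers":-1},
    {"slide":[0,0,0],"spin":0,"fingers":-1},
    {"slide":[0,0,0],"spin":0,"fingers":-1},
    {"slide":[0,0,0],"spin":0,"fingers":-1},
    {"slide":[0,0,0.1],"spin":0,"fingers":-1},
    {"slide":[0,0,0.25],"spin":0,"fingers":-1},
    {"slide":[0,0,0.4],"spin":0,"fingers":-1},
    {"slide":[0,0,0.5],"spin":0,"fingers":-1}
  ]
}}

```text
time: 25.05
eef_pos: [490.3, 235.8, 148.5]
eef_rot: [-0.545, 0.45, -0.451, 0.545]
force: [0.1, -0.3, -1.3]
grip_width: 0.387
```

Request:
{"op": "apply_moves", "data": {
  "steps": [
    {"slide":[0.02,-0.1,0],"spin":0,"fingers":-1},
    {"slide":[0.04,-0.25,0],"spin":0,"fingers":-1},
    {"slide":[0.06,-0.4,0],"spin":0,"fingers":-1},
    {"slide":[0.08,-0.55,0],"spin":0,"fingers":-1},
    {"slide":[0.1,-0.7,0],"spin":0,"fingers":-1},
    {"slide":[0.12,-0.8,0],"spin":0,"fingers":-1},
    {"slide":[0.14,-0.9,0],"spin":0,"fingers":-1},
    {"slide":[0.161,-1,0],"spin":0,"fingers":-1}
  ]
}}

```text
time: 26.05
eef_pos: [521.0, 33.6, 145.7]
eef_rot: [0.546, -0.451, 0.45, -0.544]
force: [0.1, -0.2, -2.2]
grip_width: 0.384
```

Request:
{"op": "apply_moves", "data": {
  "steps": [
    {"slide":[0.02,-0.15,0],"spin":0,"fingers":-1},
    {"slide":[0.04,-0.35,0],"spin":0,"fingers":-1},
    {"slide":[0.06,-0.55,0],"spin":0,"fingers":-1},
    {"slide":[0.1,-0.75,0],"spin":0,"fingers":-1},
    {"slide":[0.15,-0.9,0],"spin":0,"fingers":-1},
    {"slide":[0.161,-1,0],"spin":0,"fingers":-1},
    {"slide":[0.161,-1,0],"spin":0,"fingers":-1},
    {"slide":[0.161,-1,0],"spin":0,"fingers":-1}
  ]
}}

```text
time: 27.05
eef_pos: [553.5, -163.8, 146.6]
eef_rot: [0.545, -0.451, 0.45, -0.545]
force: [0.0, 0.0, -1.6]
grip_width: 0.387
```

Request:
{"op": "apply_moves", "data": {
  "steps": [
    {"slide":[0,-0.064,0],"spin":0,"fingers":-1},
    {"slide":[0,-0.064,-0.1],"spin":0,"fingers":-1},
    {"slide":[0,-0.064,-0.25],"spin":0,"fingers":-1},
    {"slide":[0,-0.064,-0.38],"spin":0,"fingers":-1},
    {"slide":[0,-0.064,-0.45],"spin":0,"fingers":-1},
    {"slide":[0,-0.064,-0.49],"spin":0,"fingers":-1},
    {"slide":[0,-0.064,-0.515],"spin":0,"fingers":-1},
    {"slide":[0,-0.064,-0.515],"spin":0,"fingers":-1}
  ]
}}

```text
time: 28.05
eef_pos: [554.9, -177.4, 44.6]
eef_rot: [-0.545, 0.45, -0.451, 0.545]
force: [-0.4, 0.2, -0.5]
grip_width: 0.385
```

Run:
```python
from h import *
s=sense();print(s["eef_pos"],s["time"],s["grip_width"],s["force"])
a=[]
for n in("side","scene"):
  D=read_camera(n);u=proj(D,[s["eef_pos"]])[0].astype(int);x,y=max(u[0]-60,0),max(u[1]-60,0)
  a.append(cv2.resize(D["color"][y:y+140,x:x+130,::-1],None,fx=3,fy=3))
cv2.imwrite("pics/p3.png",np.hstack(a))
```

```text
[ 554.88712183 -177.44526607   44.59202332] 28.05 0.3850226825677269 [-0.35652302  0.24239682 -0.52709762]
```

View pics/p3.png

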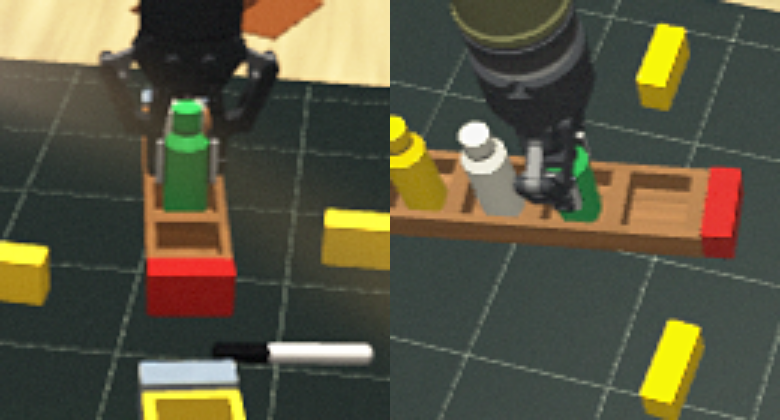

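Green's base is in cell 2 at (582,215) in the right crop. Release, then blue.

Request:
{"op": "apply_moves", "data": {
  "steps": [
    {"slide":[0,0,-0.005],"spin":0,"fingers":-1},
    {"slide":[0,0,-0.005],"spin":0,"fingers":0},
    {"slide":[0,0,-0.005],"spin":0,"fingers":1},
    {"slide":[0,0,-0.005],"spin":0,"fingers":1},
    {"slide":[0,0,-0.005],"spin":0,"fingers":1},
    {"slide":[0,0,0.1],"spin":0,"fingers":1},
    {"slide":[0,0,0.3],"spin":0,"fingers":1},
    {"slide":[0,0,0.55],"spin":0,"fingers":1}
  ]
}}

```text
time: 29.15
eef_pos: [553.4, -176.9, 154.1]
eef_rot: [0.545, -0.451, 0.45, -0.545]
force: [0.4, 0.3, -0.4]
grip_width: 0.996
```

Request:
{"op": "apply_moves", "data": {
  "steps": [
    {"slide":[-0.02,0.15,0],"spin":0,"fingers":1},
    {"slide":[-0.04,0.4,0],"spin":0,"fingers":1},
    {"slide":[-0.06,0.65,0],"spin":0,"fingers":1},
    {"slide":[-0.1,0.9,0],"spin":0,"fingers":1},
    {"slide":[-0.15,1,0],"spin":0,"fingers":1},
    {"slide":[-0.15,1,0],"spin":0,"fingers":1},
    {"slide":[-0.15,1,0],"spin":0,"fingers":1},
    {"slide":[-0.15,1,0],"spin":0,"fingers":1}
  ]
}}

```text
time: 30.15
eef_pos: [525.0, 21.8, 154.1]
eef_rot: [-0.545, 0.451, -0.451, 0.545]
force: [-0.1, -0.2, 0.6]
grip_width: 1.0
```

Request:
{"op": "apply_moves", "data": {
  "steps": [
    {"slide":[-0.04,0.2,0],"spin":0,"fingers":1},
    {"slide":[-0.1,0.45,0],"spin":0,"fingers":1},
    {"slide":[-0.15,0.7,0],"spin":0,"fingers":1},
    {"slide":[-0.2,0.9,0],"spin":0,"fingers":1},
    {"slide":[-0.25,1,0],"spin":0,"fingers":1},
    {"slide":[-0.25,1,0],"spin":0,"fingers":1},
    {"slide":[-0.25,1,0],"spin":0,"fingers":1},
    {"slide":[-0.25,1,0],"spin":0,"fingers":1}
  ]
}}

```text
time: 31.15
eef_pos: [475.0, 221.6, 154.1]
eef_rot: [0.545, -0.451, 0.451, -0.545]
force: [-0.8, -0.1, 0.2]
grip_width: 1.0
```

Run:
```python
from h import *
W=read_camera("wrist"); s=sense();print(s["eef_pos"],s["time"])
D=read_camera("scene")
cv2.imwrite("pics/w5.png",np.hstack([W["color"][:,:,::-1][:, 100:460],D["color"][:,:,::-1][:,90:480]]))
print(proj(W,[[474.3,295.4,110]])-[100,0])
```

```text
[474.91865177 221.69072898 154.09399534] 31.2
[[206.23525583 105.04946103]]
```

View pics/w5.png

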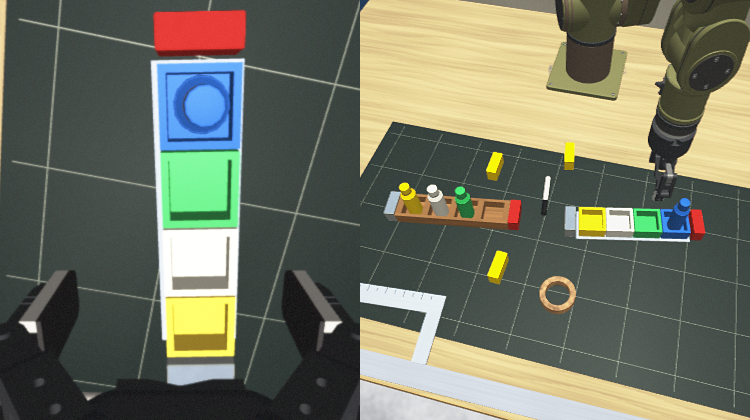

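The blue cap is at (206,104), as predicted. Yellow, white and green stand in the rack at (411,200), (438,202) and (464,203) in the right half.

Request:
{"op": "apply_moves", "data": {
  "steps": [
    {"slide":[0,0.2,0],"spin":0,"fingers":1},
    {"slide":[0,0.364,0],"spin":0,"fingers":1},
    {"slide":[0,0.364,0],"spin":0,"fingers":1},
    {"slide":[0,0.364,-0.2],"spin":0,"fingers":1},
    {"slide":[0,0.364,-0.4],"spin":0,"fingers":1},
    {"slide":[0,0.364,-0.535],"spin":0,"fingers":1},
    {"slide":[0,0.364,-0.535],"spin":0,"fingers":1},
    {"slide":[0,0.364,-0.535],"spin":0,"fingers":-1}
  ]
}}

```text
time: 32.25
eef_pos: [475.2, 295.3, 48.1]
eef_rot: [-0.544, 0.451, -0.451, 0.545]
force: [0.6, 0.5, 0.3]
grip_width: 0.82
```

Request:
{"op": "apply_moves", "data": {
  "steps": [
    {"slide":[0,0,0],"spin":0,"fingers":-1},
    {"slide":[0,0,0],"spin":0,"fingers":-1},
    {"slide":[0,0,0],"spin":0,"fingers":-1},
    {"slide":[0,0,0],"spin":0,"fingers":-1},
    {"slide":[0,0,0.1],"spin":0,"fingers":-1},
    {"slide":[0,0,0.25],"spin":0,"fingers":-1},
    {"slide":[0,0,0.4],"spin":0,"fingers":-1},
    {"slide":[0,0,0.5],"spin":0,"fingers":-1}
  ]
}}

```text
time: 33.25
eef_pos: [474.7, 295.8, 148.4]
eef_rot: [-0.545, 0.45, -0.451, 0.545]
force: [-0.0, -0.1, -1.2]
grip_width: 0.388
```

Request:
{"op": "apply_moves", "data": {
  "steps": [
    {"slide":[0.02,-0.1,0],"spin":0,"fingers":-1},
    {"slide":[0.04,-0.25,0],"spin":0,"fingers":-1},
    {"slide":[0.06,-0.4,0],"spin":0,"fingers":-1},
    {"slide":[0.08,-0.55,0],"spin":0,"fingers":-1},
    {"slide":[0.1,-0.7,0],"spin":0,"fingers":-1},
    {"slide":[0.12,-0.8,0],"spin":0,"fingers":-1},
    {"slide":[0.14,-0.9,0],"spin":0,"fingers":-1},
    {"slide":[0.175,-1,0],"spin":0,"fingers":-1}
  ]
}}

```text
time: 34.25
eef_pos: [508.0, 93.5, 145.7]
eef_rot: [0.546, -0.451, 0.45, -0.544]
force: [0.1, -0.1, -0.8]
grip_width: 0.385
```

Request:
{"op": "apply_moves", "data": {
  "steps": [
    {"slide":[0.02,-0.15,0],"spin":0,"fingers":-1},
    {"slide":[0.04,-0.35,0],"spin":0,"fingers":-1},
    {"slide":[0.06,-0.55,0],"spin":0,"fingers":-1},
    {"slide":[0.1,-0.75,0],"spin":0,"fingers":-1},
    {"slide":[0.15,-0.9,0],"spin":0,"fingers":-1},
    {"slide":[0.176,-1,0],"spin":0,"fingers":-1},
    {"slide":[0.176,-1,0],"spin":0,"fingers":-1},
    {"slide":[0.176,-1,0],"spin":0,"fingers":-1}
  ]
}}

```text
time: 35.25
eef_pos: [543.8, -103.9, 146.6]
eef_rot: [0.545, -0.451, 0.45, -0.545]
force: [0.0, -0.2, -1.3]
grip_width: 0.385
```

Request:
{"op": "apply_moves", "data": {
  "steps": [
    {"slide":[0,-0.058,0],"spin":0,"fingers":-1},
    {"slide":[0,-0.058,-0.1],"spin":0,"fingers":-1},
    {"slide":[0,-0.058,-0.25],"spin":0,"fingers":-1},
    {"slide":[0,-0.058,-0.38],"spin":0,"fingers":-1},
    {"slide":[0,-0.058,-0.45],"spin":0,"fingers":-1},
    {"slide":[0,-0.058,-0.49],"spin":0,"fingers":-1},
    {"slide":[0,-0.058,-0.515],"spin":0,"fingers":-1},
    {"slide":[0,-0.058,-0.515],"spin":0,"fingers":-1}
  ]
}}

```text
time: 36.25
eef_pos: [545.2, -116.2, 44.6]
eef_rot: [-0.545, 0.45, -0.451, 0.545]
force: [0.2, 0.7, -0.1]
grip_width: 0.39
```

Run:
```python
from h import *
s=sense();print(s["eef_pos"],s["time"],s["grip_width"],s["force"])
a=[]
for n in("side","scene"):
  D=read_camera(n);u=proj(D,[s["eef_pos"]])[0].astype(int);x,y=max(u[0]-60,0),max(u[1]-60,0)
  a.append(cv2.resize(D["color"][y:y+140,x:x+130,::-1],None,fx=3,fy=3))
cv2.imwrite("pics/p4.png",np.hstack(a))
```

```text
[ 545.15556447 -116.15604058   44.6205585 ] 36.25 0.3904068885366534 [ 0.15581835  0.71642123 -0.13507282]
```

View pics/p4.png

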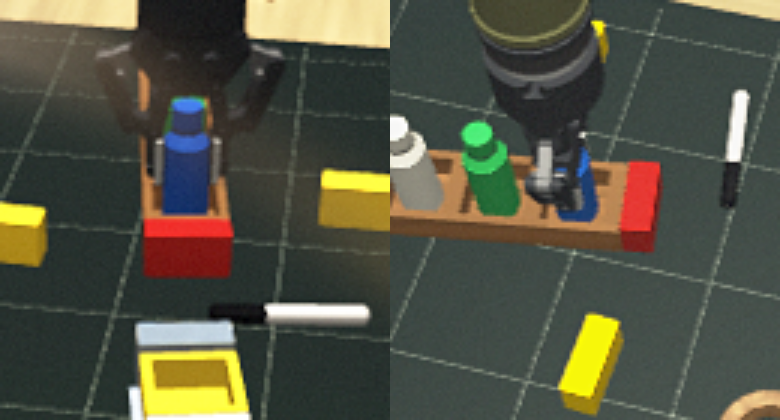

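Blue is in cell 1, next to the red block at (640,205). Release, lift high and check.

Request:
{"op": "apply_moves", "data": {
  "steps": [
    {"slide":[0,0,-0.005],"spin":0,"fingers":-1},
    {"slide":[0,0,-0.005],"spin":0,"fingers":0},
    {"slide":[0,0,-0.005],"spin":0,"fingers":1},
    {"slide":[0,0,-0.005],"spin":0,"fingers":1},
    {"slide":[0,0,-0.005],"spin":0,"fingers":1},
    {"slide":[0,0,0.1],"spin":0,"fingers":1},
    {"slide":[0,0,0.3],"spin":0,"fingers":1},
    {"slide":[0,0,0.55],"spin":0,"fingers":1}
  ]
}}

```text
time: 37.35
eef_pos: [543.6, -115.9, 154.2]
eef_rot: [0.545, -0.451, 0.45, -0.545]
force: [0.5, 0.6, -0.1]
grip_width: 0.997
```

Request:
{"op": "apply_moves", "data": {
  "steps": [
    {"slide":[0,0,0.25],"spin":0,"fingers":1},
    {"slide":[0,0,0.5],"spin":0,"fingers":1},
    {"slide":[-0.2,0.3,0.7],"spin":0,"fingers":1},
    {"slide":[-0.3,0.6,0.7],"spin":0,"fingers":1},
    {"slide":[-0.4,0.8,0.7],"spin":0,"fingers":1},
    {"slide":[-0.5,1,0.7],"spin":0,"fingers":1},
    {"slide":[-0.5,1,0.7],"spin":0,"fingers":1},
    {"slide":[-0.5,1,0.7],"spin":0,"fingers":1}
  ]
}}

```text
time: 38.35
eef_pos: [444.8, 83.7, 294.1]
eef_rot: [0.545, -0.45, 0.451, -0.545]
force: [-0.2, 0.5, -0.6]
grip_width: 0.998
```

Run:
```python
from h import *
s=sense();print(s["eef_pos"],s["time"],s["grip_width"],s["force"])
rp=[559.4,-208,.16]
C=body(rp,[[0,y,0] for y in(-93,-31,31,93)])
for n in("scene","side"):
  D=read_camera(n)
  draw(D,rp,None,f"pics/f{n}.png",(90,130,310,290) if n=="scene" else (200,80,400,250),3.5)
  for b in("yellow","white","green","blue"):
    print(n,b,[(round(float(r["confidence"]),2),np.round(r["point"])) for r in mark_of("bottle_"+b,n)][:2])
  for q in("tape_roll","marker_pen"): print(q,[(round(float(r["confidence"]),2),np.round(r["point"])) for r in mark_of(q,n)][:2])
print(C.round())
```

```text
[444.83752439  83.72969266 294.1442549 ] 38.35 0.9982949630753633 [-0.19572035  0.47642147 -0.56080816]
scene yellow [(0.96, array([ 573., -304.,    7.])), (0.47, array([489., 232.,   3.]))]
scene white [(0.78, array([ 565., -239.,   -0.])), (0.34, array([500., 169.,   8.]))]
scene green [(0.66, array([ 550., -178.,    4.]))]
scene blue [(0.93, array([ 541., -118.,    7.]))]
tape_roll []
marker_pen [(0.75, array([462., -13.,   0.]))]
side yellow []
side white []
side green [(0.21, array([537., -70.,  -1.]))]
side blue [(0.76, array([ 545., -115.,    7.])), (0.55, array([516., 110.,   1.]))]
tape_roll [(0.91, array([698.,  76.,   0.]))]
marker_pen [(0.79, array([463., -13.,   2.]))]
[[ 574. -300.    0.]
 [ 564. -239.    0.]
 [ 554. -177.    0.]
 [ 545. -116.    0.]]
```

View pics/fscene.png

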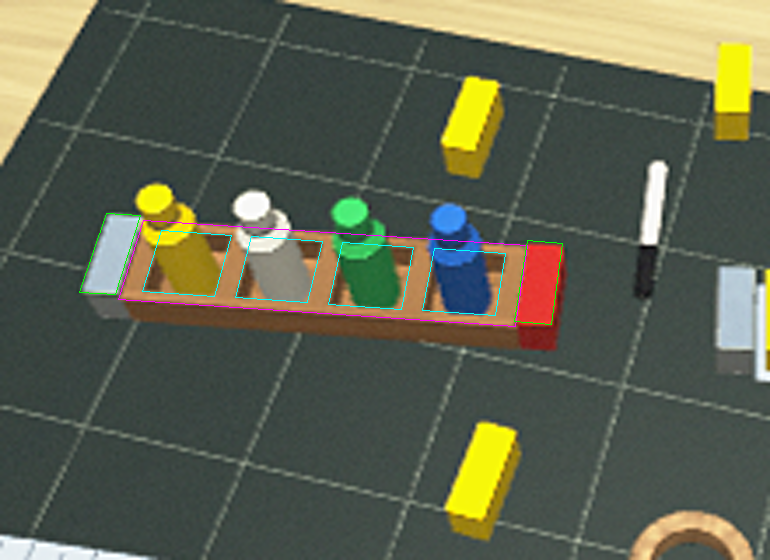

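View pics/fside.png

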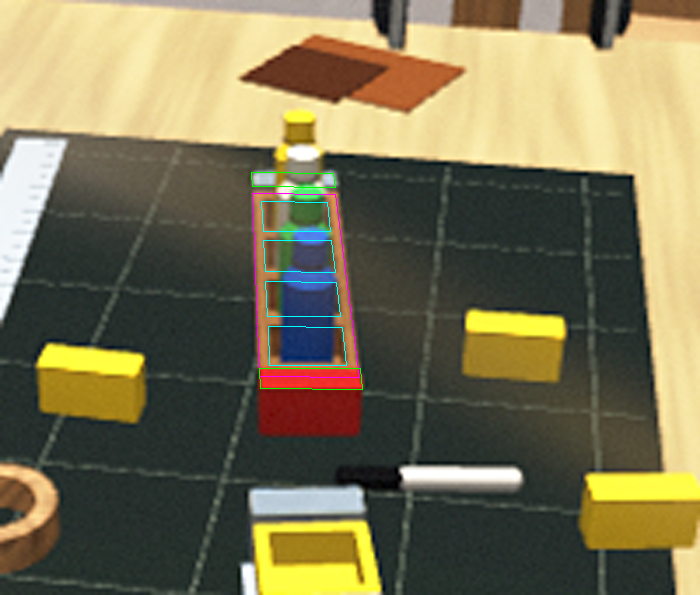

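Both pictures show all four bottles upright and in order: blue (450,260) next to the red block, then green (367,255), white (277,248) and yellow (178,240). The pen and tape roll have not moved.

```bash
python3 -c "
from station import *
print(sign_off())"
```

```text
the job is handed in; nothing more can be done
None
```

All four bottles are in the wooden rack in order from its red end: blue, green, white, yellow. I handed the job in at about 38 s.

**Checks after the last release:**
- **Upright and in place:** the scene picture shows all four bottles upright, each in its own cell. The detector puts them within about 4 mm of the cell centres, which is its own accuracy.
- **Gripper:** it was open and clear of everything.
- **Bystanders:** the pen is within about 1 mm of where the detector first put it. The tape roll is within about 4 mm.

**Failed or disagreeing checks:**
- **Rack position:** the scene and side cameras disagreed by about 5 mm along the row. I used a value between them, and the wrist picture matched it to 1–2 px.
- **Missed detections:** in the last side view, yellow, white and green stand one behind another. The detector missed yellow and white and gave only a false low-confidence match for green, so their positions come from the scene camera. The last scene view missed the tape roll, so its position comes from the side camera.

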